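# Lay out a watchmaker's bench for casing up

### The arm

A 7-joint arm with a two-finger parallel gripper is mounted at the origin on the work surface. World frame = base frame: x ahead of the robot, y to its left, z up, the work surface at z = 0. Lengths are in m, angles in rad, forces in N, time in s.
With the tool pointing down it reaches from about 0.4 to 0.85 m from the base axis. Payload 4.5 kg.
Tool frame: the origin (TCP) lies midway between the tips of the shut fingers; the grasp point (between the pads) lies 19 mm behind it; y points along the fingers, z is the direction in which the jaws open and shut, and the axes are right-handed (so a half turn about y gives the same grasp; the last joint's range is limited). The gripper opens to 88 mm and grips with 3 to 60 N. Pads are 18 mm wide; open, the fingers measure 123 mm over their backs; the gripper's body (75 mm by 187 mm) begins 45 mm behind the grasp point.
Start: joints at [1.246, 0.689, -0.195, 1.565, 0.157, 0.902, -0.215], TCP at [0.219, -0.585, 0.239] pointing down, gripper open.
Joint ranges: [-3.01, 3.01], [-0.46, 2.08], [-1.47, 1.51], [0.13, 2.56], [-1, 4.14], [0.04, 2.09], [-2.66, 2.66]. Speed limits (rad/s): [2.57, 2.57, 3.14, 3.14, 3.14, 3.14, 3.14].

### API

Orientations are given as a unit quaternion [x, y, z, w].
In Python, from plant import r, snapshot, get_calibration, job, boxes_of gives the robot as it stands. The module is installed in compiled form; this text tells all that it offers.
- The arm moves only by the shell command python3 -m handwheel 'ROWS' [OPENING] [FORCE]. ROWS is JSON, a list that holds one entry, the list of rows, each a list of 6 numbers: the shift along the tool's x, y, z as a fraction of full scale, then the turn, a rotation vector about the tool's x, y, z as a fraction of full scale. In form: [[[x, y, z, wx, wy, wz], ...]]. A call has 1 to 12 rows; each row is the pose to reach, as a shift and turn from the pose commanded when the call began, along the tool's axes at that moment, turning the shorter way round; what a row does not reach only later rows make up. Full scale, the value 1, is 100 cm for a shift and 180 degrees for a turn. A row lasts 1/12 s, in which the tool goes at most 41.7 mm and 7.16 degrees, less where a joint would pass 70% of its speed; a pose out of reach is approached as far as the arm can. A call with a number of a shift or a turn outside -1 to 1 is refused whole. A call with a gripper value outside its range is refused whole. OPENING is the opening, from -1 (shut) to 1 (fully open), set as the call begins (- or left out, the last holds). The fingers move at their own pace and stop on an object; FORCE is the grip in N (left out, the last holds). Time passes only in rows, so rows that repeat a pose let the fingers close. It gives the time, the measured TCP pose, the force and the opening at its end, in the units of the state.
- r.get_state(): the state, without advancing time (a new reading comes with each control period).
- snapshot(name): name is "scene" or "top" or "wrist"; returns the picture (480x640x3 uint8, red, green, blue); there is no depth.
- get_calibration(name): a dict with "fx", "fy", "cx", "cy" (pixels), "k1" (the pictures are not rectified: a ray, as slopes to the right and down, at radius r is drawn at 1 + k1 r^2 times it, then the intrinsics apply), "T" (4x4, takes a point from camera to world coordinates). Camera axes: x right, y down, z forward; pixel columns grow to the right and rows downward; lengths in m; the calibration is good to about 2 mm. A picture is of the moment at which its call begins: read the wrist's pose just before it. get_calibration takes no time and is no camera call; for the wrist camera it gives the pose at the moment of the call.
- job.finish_job(): hands the job in, once; it reports no verdict.
Trained networks look in the newest picture that a camera, given by its name, has taken for a name from the list of things; names that differ only in an ending like _2 or _b are one class to them, and where a whole thing is asked for, a point or a joint stands for the part that bears it (a point fixed in the world has none). Each returns a list of dicts, best first, with "confidence" (0 to 1); they miss things now and then, are a little off and sometimes report something else, mostly with a low value. They report only what shows in the picture. A call takes as long as a camera call. They do not tell look-alikes from the thing itself.
- boxes_of(thing, camera): "bbox" ([left, top, right, bottom] in pixels, round what is visible of it).
The state is a dict: "clock": time; "q": joint angles; "qd": joint speeds; "joint_torque": joint torques, N m; "tool_pos": TCP position; "eef_rot": TCP orientation; "contact_force": force on the tool from outside, world axes, zero at the start; "moment": the same for the moment, N m; "opening": opening from 0.0 (shut) to 1.0 (fully open).
Only numpy, scipy, OpenCV 4.12 (cv2) and the standard library are available. Lean on these libraries where they do the work, as an engineer would, in place of code of your own. Each camera call takes 0.05 s, during which the arm holds its last target. There are 200 camera calls.

### The job

Lay out the work mat for casing up a watch: put the movement holder in the middle of the top of the square steel block, set the clear dust cover centred on top of the holder, and lay the watch case face up in the middle of the round rubber cushion. Stand the loupe, wide end down, on the mat midway between block and cushion and in line with their centres, and the white parts dish on the mat straight behind the block (on the side away from the robot, centred on it, square with the mat) with a gap of about 15 mm between them. Leave the amber jar and the screwdriver where they are.

Things in the scene. Friction and masses are not known exactly. Their poses are not given: they have to be found in the camera images.
- mat: Beige rectangular work mat, fixed, 230 x 240 x 3 mm (x, y, z). Origin: centre of its underside, on the bench top (z = 0), so things on it stand 3 mm above the bench. Its x axis points away from the robot ('behind'), y to the left, turned by at most 0.2 rad. Other fixed equipment (trays, press, drawers, vice) stands along the far edge and sides of the bench, clear of the things to move.
- block: Square steel bench block, fixed on the mat, 60 x 60 x 28 mm, sides parallel to the mat's. Origin: centre of its underside, on the mat (z = 0.003); axes as the mat's. Its flat top is 31 mm above the bench. It stands at the left or the right of the mat's near half.
- cushion: Round black rubber case cushion, fixed on the mat, diameter 56 mm, 20 mm high, flat top (23 mm above the bench). Origin: centre of its underside, on the mat. It stands beside the block, at the same mat x; their centres are 132 to 144 mm apart along the mat's y. Does not yield noticeably.
- holder: Movement holder: loose aluminium puck, diameter 50 mm, 14 mm high, flat top that shows a brass movement (diameter 32 mm). Origin: centre of its underside. z up; round, so its yaw does not matter. About 70 g.
- cover: Dust cover: loose solid clear plastic disc, diameter 40 mm, straight side 16 mm high, top at 20 mm, with a black knob (diameter 16 mm) on a thin stem, overall 30 mm high. White band round its foot. Flat underside. Origin: centre of its underside, z up. About 30 g.
- loupe: Watchmaker's loupe: loose black tapered tube standing on its wide end; diameter 36 mm for the lowest 22 mm, then narrowing to 26 mm, 42 mm high. Thin steel band near the foot. Origin: centre of its wide end (underside), z up. About 35 g.
- dish: Parts dish: loose round white plastic open dish, outer diameter 52 mm, 16 mm high, straight wall 3 mm thick, floor 4 mm. Empty. Origin: centre of its underside, z up. About 50 g.
- case: Watch case: loose round steel case, diameter 42 mm, 12 mm high, black dial with white marks on top. Four lugs, 1 to 7 mm up, reach to y = +-25 mm at x = +-11.5 mm; the 3 mm crown at +x does not hinder a grip. Best gripped across x (42 mm). Origin: centre of its underside, z up (face up at the start). About 60 g.
- jar: Amber glass jar with a grey cap, diameter 40 mm, 50 mm high, loose, standing among the things; not to be moved. Origin: centre of its underside.
- screwdriver: Screwdriver, 130 mm long, lying across the bench beyond the mat's far edge (its length roughly along y), loose; not to be moved. Its x axis runs along it, handle to -x.
There are look-alikes about, which are no part of the job. What is shaped like the dish but blue or turquoise is not meant. Leave any purple look-alike of the cover alone.

How it is judged:
At the end, for the whole second after the job is handed in: Holder on block, cover on holder, case on cushion: centred within 10 mm; loupe on the mat, over 57 mm from block and 55 mm from cushion centre, within 12 mm of their line; dish on the mat 60 to 83 mm behind the block centre, within 12 mm sideways; all upright (0.12 rad), released, at rest (horizontal distance between holder and block below 0.01 m and z of holder in the frame of block between 0.024 and 0.032 m and horizontal distance between cover and holder below 0.01 m and z of cover in the frame of holder between 0.01 and 0.018 m and horizontal distance between case and cushion below 0.01 m and z of case in the frame of cushion between 0.016 and 0.024 m and horizontal distance between loupe and block above 0.057 m and horizontal distance between loupe and cushion above 0.055 m and x of loupe in the frame of block between -0.012 and 0.012 m and z of loupe in the frame of mat between -0.001 and 0.007 m and y of loupe in the frame of mat between -0.06 and 0.06 m and x of dish in the frame of block between 0.06 and 0.083 m and y of dish in the frame of block between -0.012 and 0.012 m and z of dish in the frame of mat between -0.001 and 0.007 m and angle between each of holder, cover, case, loupe, dish's own z axis and vertical below 0.12 rad and linear speed of each of holder, cover, case, loupe, dish below 0.01 m/s); the robot touches nothing.
It fails at once if the jar is moved more than 15 mm (distance of jar from where it was at the start of the episode above 0.015 m).
It fails at once if the screwdriver is moved more than 15 mm (distance of screwdriver from where it was at the start of the episode above 0.015 m).
It also fails if it takes over 125 s, if anything falls off the work surface, if the arm or the gripper's body presses on something with over 40 N, if the wrist force passes 120 N, or if a joint passes its speed limit or range.

## Working session

There is one attempt and no reset: what is moved stays moved. The work goes in short steps, Python scripts to look and compute and a shell command to move; the robot and the scene stay as the last step left them, time stands still between calls to the robot, and variables do not carry over. Pictures are saved under pics/ and viewed, about 12 in all and at most 16, crops included, and the job is handed in when it is done.

```bash
mkdir -p pics; ls; python3 - <<'E'
from plant import r, snapshot, get_calibration, boxes_of
import cv2, numpy as np
s=r.get_state();print(s)
for c in ("top","scene"):
    im=snapshot(c);cv2.imwrite(f"pics/{c}0.png",im[:,:,::-1])
    k=get_calibration(c);print(c,{a:np.round(b,4).tolist() for a,b in k.items()})
for t in "mat block cushion holder cover loupe dish case jar screwdriver".split():
    print(t,[(np.round(d["bbox"]).tolist(),round(d["confidence"],2)) for d in boxes_of(t,"top")][:4])
E
```

```text
pics
{'clock': 0.0, 'q': array([ 1.24576181,  0.68998661, -0.19455226,  1.56632474,  0.15732328,
        0.90252354, -0.2151149 ]), 'qd': array([-0.00103545, -0.00147   ,  0.0004234 , -0.00048463,  0.00154629,
       -0.00072145,  0.00215162]), 'joint_torque': array([ 2.73914375e-04, -5.27560437e+01, -1.26657531e+00, -1.53428257e+01,
       -5.25708916e-02,  6.58605990e-03,  1.61729026e-04]), 'tool_pos': array([ 0.21923411, -0.58461291,  0.23791452]), 'eef_rot': array([-0.12638771,  0.69638096, -0.69511682,  0.12606469]), 'contact_force': array([0.51614203, 0.23770033, 0.00578905]), 'moment': array([ 0.00940642, -0.03570301,  0.01360306]), 'opening': 1.0007747023163376}
top {'fx': 621.6738, 'fy': 621.6738, 'cx': 317.9407, 'cy': 237.9253, 'k1': -0.1354, 'T': [[-0.0928, -0.9754, 0.2001, 0.3167], [-0.9957, 0.0911, -0.0176, -0.0306], [-0.0011, -0.2009, -0.9796, 1.3642], [0.0, 0.0, 0.0, 1.0]]}
scene {'fx': 465.5717, 'fy': 465.5717, 'cx': 324.6651, 'cy': 239.3347, 'k1': -0.055, 'T': [[-0.6392, 0.6073, -0.4719, 1.1122], [0.7689, 0.5149, -0.379, 0.3856], [0.0128, -0.6051, -0.796, 0.9544], [0.0, 0.0, 0.0, 1.0]]}
mat [([236.0, 191.0, 350.0, 301.0], 0.82)]
block [([245.0, 242.0, 275.0, 278.0], 0.82)]
cushion [([308.0, 253.0, 336.0, 278.0], 0.76), ([246.0, 242.0, 274.0, 276.0], 0.65)]
holder [([180.0, 311.0, 203.0, 335.0], 0.64)]
cover [([428.0, 236.0, 447.0, 257.0], 0.82), ([388.0, 237.0, 407.0, 255.0], 0.81)]
loupe [([401.0, 297.0, 420.0, 314.0], 0.74)]
dish [([492.0, 277.0, 523.0, 302.0], 0.77), ([453.0, 278.0, 477.0, 297.0], 0.7), ([483.0, 240.0, 507.0, 263.0], 0.66)]
case [([175.0, 250.0, 199.0, 270.0], 0.87)]
jar [([119.0, 298.0, 144.0, 314.0], 0.9)]
screwdriver [([266.0, 149.0, 319.0, 164.0], 0.96)]
```

```bash
python3 - <<'E'
import cv2
t=cv2.imread("pics/top0.png")[140:350,100:560]
cv2.imwrite("pics/top0c.png",cv2.resize(t,(800,365),interpolation=cv2.INTER_CUBIC))
E
```

```text
(no output)
```

View pics/top0c.png

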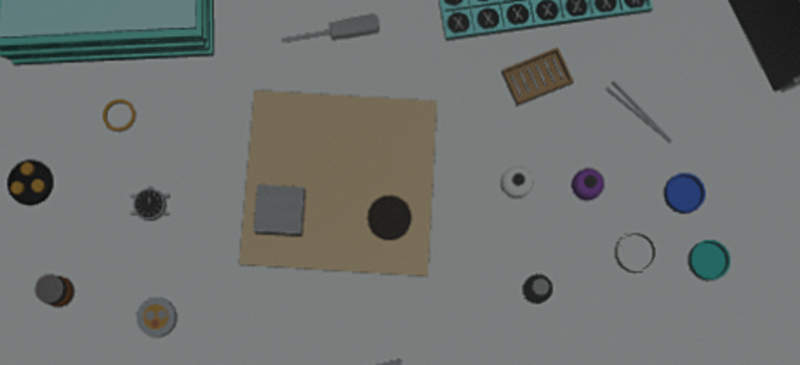

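View pics/scene0.png

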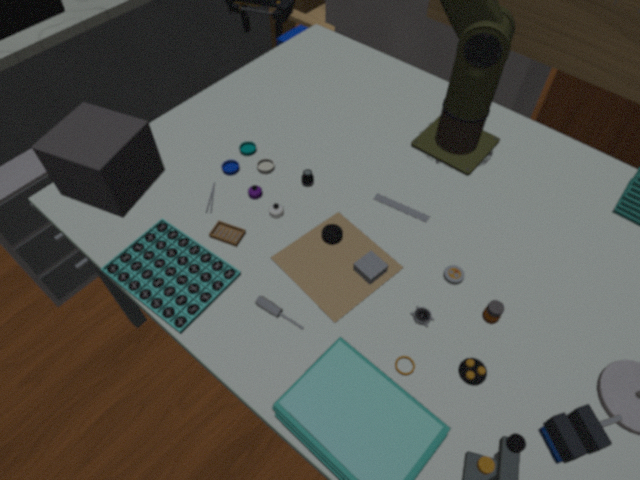

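The top view (crop) shows: block at crop (280,210), left/+y; cushion at (389,217); case at (150,204) with its lugs pointing left and right; holder at (156,317); jar at (55,290). The white cover is at (516,182), with the purple one next to it at (588,184). The loupe is at (537,288). The white dish is the ring at (635,252), i.e. full-frame box (453–477, 278–297); the blue and turquoise dishes are to its right.

```bash
cat > h.py <<'E'
import numpy as np, cv2
from scipy.optimize import least_squares
from scipy.spatial.transform import Rotation as R
from plant import r, snapshot, get_calibration, job, boxes_of
def proj(P,k):
    T=np.array(k["T"]);p=(np.atleast_2d(P)-T[:3,3])@T[:3,:3]
    s=p[:,:2]/p[:,2:];s=s*(1+k["k1"]*(s**2).sum(1,keepdims=True))
    return s*[k["fx"],k["fy"]]+[k["cx"],k["cy"]]
def ray(uv,k,z):
    d=(np.array(uv,float)-[k["cx"],k["cy"]])/[k["fx"],k["fy"]];s=d.copy()
    for _ in range(20): s=d/(1+k["k1"]*(s**2).sum(-1,keepdims=True))
    T=np.array(k["T"]);v=np.concatenate([s,np.ones_like(s[...,:1])],-1)@T[:3,:3].T
    return T[:3,3]+v*((z-T[2,3])/v[...,2:])
A=np.linspace(0,2*np.pi,60);C=np.c_[np.cos(A),np.sin(A)]
def fitcyl(b,k,rings,z0=0.):
    "rings [(radius,z)]; xy whose projected bbox fits b"
    def bb(x):
        P=np.vstack([np.c_[x+q*C,np.full(60,z0+z)] for q,z in rings]);u=proj(P,k)
        return np.r_[u.min(0),u.max(0)]
    g=ray([(b[0]+b[2])/2,(b[1]+b[3])/2],k,z0+.01)[:2]
    s=least_squares(lambda x:bb(x)-b,g);return s.x,np.round(s.fun,1)
RING=dict(holder=[(.025,0),(.025,.014)],cover=[(.02,0),(.02,.016),(.008,.030)],loupe=[(.018,0),(.018,.022),(.013,.042)],
 dish=[(.026,0),(.026,.016)],case=[(.021,0.001),(.021,.012)],jar=[(.02,0),(.02,.05)],cushion=[(.028,0),(.028,.02)])
E
python3 - <<'E'
from h import *
s=r.get_state();M=R.from_quat(s["eef_rot"]).as_matrix();print("tool axes (cols)\n",M.round(3))
k=get_calibration("top");im=cv2.imread("pics/top0.png")
for t in RING:
    for d in boxes_of(t,"top")[:3]:
        print(t,*fitcyl(d["bbox"],k,RING[t],.003 if t=="cushion" else 0))
hsv=cv2.cvtColor(im,cv2.COLOR_BGR2HSV);m=cv2.inRange(hsv,(8,50,60),(30,255,255))
m[:185]=0;m[310:]=0;m[:,:225]=0;m[:,360:]=0
c=max(cv2.findContours(m,0,2)[0],key=cv2.contourArea)
q=cv2.boxPoints(cv2.minAreaRect(ray(c[:,0].astype(float)+0.,k,.003)[:,:2].astype(np.float32)))
print("mat",cv2.minAreaRect(ray(c[:,0].astype(float),k,.003)[:,:2].astype(np.float32)));print(q)
d=[b for b in boxes_of("block","top")][0];b=d["bbox"];print("block",ray([(b[0]+b[2])/2,(b[1]+b[3])/2],k,.02))
E
```

```text
tool axes (cols)
 [[-0.936  0.     0.351]
 [-0.351 -0.    -0.936]
 [-0.    -1.     0.   ]]
holder [0.43018944 0.23771379] [-0.1  0.5  0.1 -0.5]
cover [ 0.5499105  -0.31898003] [-0.3  1.   0.3 -1. ]
cover [ 0.55905629 -0.22892295] [ 0.1 -0.5 -0.1  0.5]
loupe [ 0.42454916 -0.24203083] [ 0.7 -0.3 -0.7  0.4]
dish [ 0.43776029 -0.46317365] [ 3.   0.6 -3.  -0.6]
dish [ 0.45229175 -0.36819929] [-0.6 -2.3  0.6  2.3]
dish [ 0.52601221 -0.44729131] [-0.6 -0.6  0.6  0.6]
case [0.5715092  0.23965941] [ 2.2  0.3 -2.2 -0.3]
jar [0.47627673 0.36366306] [-0.  -2.3  0.   2.4]
cushion [ 0.53024865 -0.05854242] [ 1.2 -1.2 -1.2  1.2]
cushion [0.55733196 0.07738344] [ 0.9  4.  -0.9 -4. ]
mat ((0.5856217741966248, -0.0020068883895874023), (0.2379460334777832, 0.22812896966934204), 81.1436538696289)
[[ 0.45460042 -0.10200035]
 [ 0.68000954 -0.13712254]
 [ 0.7166431   0.09798657]
 [ 0.491234    0.13310876]]
block [0.55311754 0.07603093 0.02      ]
```

```bash
python3 -m handwheel '[[[-0.294,0,-0.121,0,0.164,0],[-0.294,0,-0.121,0,0.164,0],[-0.294,0,-0.121,0,0.164,0],[-0.294,0,-0.121,0,0.164,0],[-0.294,0,-0.121,0,0.164,0],[-0.294,0,-0.121,0,0.164,0],[-0.294,0,-0.121,0,0.164,0],[-0.294,0,-0.121,0,0.164,0],[-0.294,0,-0.121,0,0.164,0],[-0.294,0,-0.121,0,0.164,0],[-0.294,0,-0.121,0,0.164,0]]]' 0.5 15
cat >> h.py <<'E'
def to(x,y,z,yaw=None):
    "row that takes the tool to TCP x,y,z with jaw (tool z) at world yaw (rad, mod pi)"
    s=r.get_state();M=R.from_quat(s["eef_rot"]).as_matrix();d=M.T@(np.array([x,y,z])-s["tool_pos"])
    a=np.arctan2(M[1,2],M[0,2]);w=0 if yaw is None else (yaw-a+np.pi/2)%np.pi-np.pi/2
    print("clock %.1f open %.1fmm"%(s["clock"],s["opening"]*88),"row",d.round(3),"wy",round(-w/np.pi,3),"dist",np.linalg.norm(d).round(3),"yaw now",a.round(3),"q7",s["q"][6].round(2))
def look(name,things,save=True,z0={}):
    s=r.get_state();k=get_calibration("wrist");im=snapshot("wrist")
    if save: cv2.imwrite(f"pics/{name}.png",im[:,:,::-1])
    for t in things:
        for d in boxes_of(t,"wrist")[:3]:
            b=d["bbox"];print(t,round(d["confidence"],2),np.round(b),*(fitcyl(b,k,RING[t],z0.get(t,0)) if t in RING else ()))
    return im,k
E
python3 - <<'E'
from h import *
im,k=look("w1",["dish","loupe","cover"]);print(np.array(k["T"]).round(3),k["fx"]);s=r.get_state();print(s["tool_pos"],s["clock"])
E
```

```text
clock: 1.92
tool_pos: [0.4514, -0.3695, 0.2387]
eef_rot: [-0.055, -0.705, 0.705, 0.056]
contact_force: [-0.2, 0.5, 0.1]
opening: 0.748
dish 0.76 [355.  90. 407. 145.] [ 0.52853502 -0.44090685] [-1.6 -0.5  1.6  0.6]
dish 0.63 [296. 177. 343. 228.] [ 0.45523244 -0.36833338] [-1.9  0.1  1.9  0. ]
dish 0.57 [382. 175. 435. 229.] [ 0.44078559 -0.45999357] [ 0.4  1.2 -0.4 -1.2]
loupe 0.89 [183. 234. 222. 268.] [ 0.42454328 -0.23788061] [-1.1 -3.3  1.2  3.1]
cover 0.89 [233.  93. 275. 139.] [ 0.54953506 -0.31826604] [-0.6  1.2  0.6 -1.3]
cover 0.85 [137.  99. 186. 134.] [ 0.56373547 -0.22756772] [ 0.9 -3.7 -0.9  4. ]
[[-0.157 -0.955 -0.253  0.516]
 [-0.988  0.152  0.039 -0.379]
 [ 0.001  0.256 -0.967  0.385]
 [ 0.     0.     0.     1.   ]] 362.8158873714084
[ 0.45091846 -0.37016677  0.23877602] 2.1167
```

View pics/w1.png

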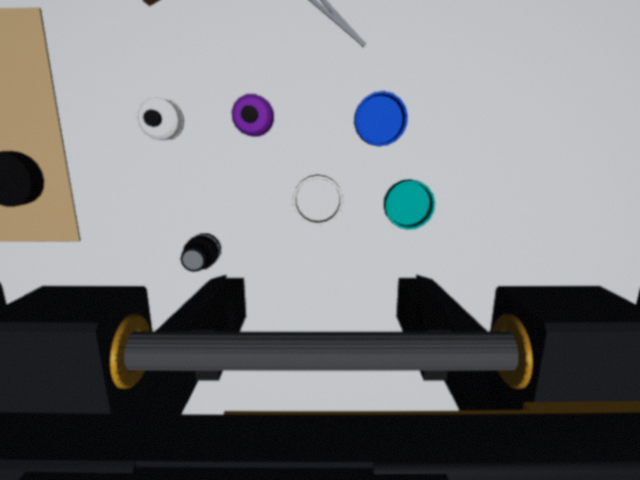

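Wrist view: white dish at (318,198), cover at (160,118), loupe at (200,252). These agree with the top camera to about 3 mm.

```bash
python3 -c "
from h import *
to(.4545,-.3683,.004,-1.726)"
```

```text
clock 2.1 open 66.0mm row [-0.003  0.235 -0.003] wy -0.001 dist 0.235 yaw now -1.73 q7 -1.13
```

```bash
python3 -m handwheel '[[[-0.003,0.04,-0.003,0,0,0],[-0.003,0.08,-0.003,0,0,0],[-0.003,0.12,-0.003,0,0,0],[-0.003,0.16,-0.003,0,0,0],[-0.003,0.195,-0.003,0,0,0],[-0.003,0.22,-0.003,0,0,0],[-0.003,0.23,-0.003,0,0,0],[-0.003,0.234,-0.003,0,0,0],[-0.003,0.234,-0.003,0,0,0]]]'
python3 -m handwheel '[[[0,0,0,0,0,0],[0,0,0,0,0,0],[0,0,0,0,0,0],[0,0,0,0,0,0],[0,0,0,0,0,0],[0,0,0,0,0,0]]]' -1 15
```

```text
clock: 2.87
tool_pos: [0.4555, -0.3668, 0.0047]
eef_rot: [-0.056, -0.705, 0.705, 0.056]
contact_force: [0.4, -0.5, 0.0]
opening: 0.753
clock: 3.37
tool_pos: [0.4567, -0.3671, 0.0064]
eef_rot: [-0.056, -0.704, 0.706, 0.054]
contact_force: [0.8, 0.3, 6.7]
opening: 0.574
```

```bash
python3 -m handwheel '[[[0,-0.04,0,0,0,0],[0,-0.08,0,0,0,0],[0,-0.12,0,0,0,0],[0,-0.16,0,0,0,0],[0,-0.2,0,0,0,0],[0,-0.2,0,0,0,0]]]'
python3 -c "
from h import *
to(.53,.0,.22)"
```

```text
clock: 3.87
tool_pos: [0.4594, -0.3692, 0.2131]
eef_rot: [-0.06, -0.702, 0.708, 0.051]
contact_force: [-0.0, -0.2, -0.5]
opening: 0.577
clock 3.9 open 50.8mm row [-0.012 -0.009 -0.376] wy 0.0 dist 0.376 yaw now -1.728 q7 -1.14
```

```bash
python3 -m handwheel '[[[-0.012,-0.01,-0.04,0,0,0],[-0.012,-0.01,-0.08,0,0,0],[-0.012,-0.01,-0.12,0,0,0],[-0.012,-0.01,-0.16,0,0,0],[-0.012,-0.01,-0.2,0,0,0],[-0.012,-0.01,-0.24,0,0,0],[-0.012,-0.01,-0.28,0,0,0],[-0.012,-0.01,-0.32,0,0,0],[-0.012,-0.01,-0.355,0,0,0],[-0.012,-0.01,-0.376,0,0,0],[-0.012,-0.01,-0.376,0,0,0],[-0.012,-0.01,-0.376,0,0,0]]]'
python3 - <<'E'
from h import *
im,k=look("w2",["cushion","block","mat"],z0=dict(cushion=.003))
E
```

```text
clock: 4.87
tool_pos: [0.5261, 0.0048, 0.2149]
eef_rot: [0.054, 0.705, -0.705, -0.054]
contact_force: [0.2, -0.2, 0.5]
opening: 0.578
cushion 0.62 [359. 164. 416. 226.] [ 0.53242277 -0.05963883] [-2.3  0.7  2.2 -0.6]
cushion 0.45 [259. 234. 385. 334.] [0.45259643 0.01545148] [ 34.9  20.  -34.9 -22.2]
block 0.83 [203. 164. 274. 236.]
mat 0.85 [182.  12. 449. 263.]
```

View pics/w2.png

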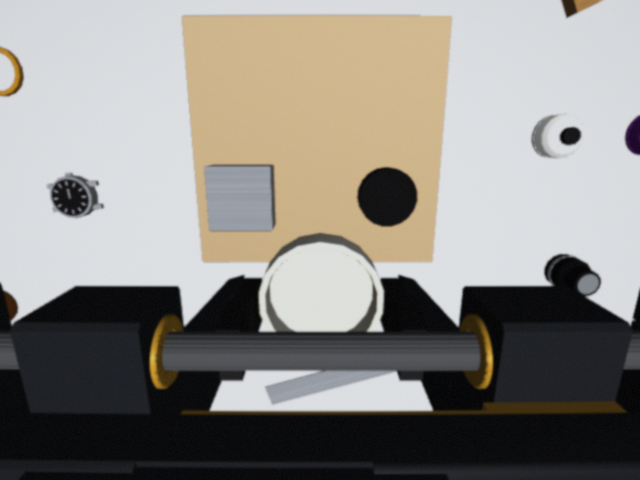

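The view shows the dish held level. Block top corners are at about (206,166), (271,166), (273,230) and (207,231). The cushion is at (387,196), and the mat corners are at (182,16), (452,16), (435,262) and (202,262).

```bash
python3 - <<'E'
from h import *
k=get_calibration("wrist")
P=ray([(206,166),(271,166),(273,230),(207,231)],k,.031);print("block",P[:,:2].round(3).tolist(),P.mean(0), np.linalg.norm(P-np.roll(P,1,0),axis=1).round(3))
Q=ray([(182,16),(452,16),(435,262),(202,262)],k,.003);print("mat",Q[:,:2].round(3).tolist(),Q.mean(0),np.linalg.norm(Q-np.roll(Q,1,0),axis=1).round(3))
d=(Q[0]+Q[1]-Q[2]-Q[3]);print("yaw",np.arctan2(d[1],d[0])); b=P.mean(0)[:2];c=np.array([.5315,-.0592]);print("dist",np.linalg.norm(b-c),"ang",np.arctan2(-(b-c)[0],(b-c)[1]))
E
```

```text
block [[0.586, 0.096], [0.577, 0.039], [0.519, 0.048], [0.528, 0.109]] [0.55224197 0.07306381 0.031     ] [0.06  0.058 0.059 0.062]
mat [[0.717, 0.095], [0.679, -0.141], [0.452, -0.107], [0.491, 0.133]] [ 0.58457775 -0.00493317  0.003     ] [0.229 0.239 0.229 0.242]
yaw -0.15578816235887866
dist 0.13388033503214622 ang -0.1555557502048035
```

```bash
python3 -c "
from h import *
to(.6245,.063,.009,-1.727)"
```

```text
clock 5.1 open 50.5mm row [-0.088  0.206 -0.077] wy -0.001 dist 0.236 yaw now -1.73 q7 -1.77
```

```bash
python3 -m handwheel '[[[-0.03,0,-0.026,0,0,0],[-0.06,0,-0.052,0,0,0],[-0.088,0.02,-0.077,0,0,0],[-0.088,0.06,-0.077,0,0,0],[-0.088,0.1,-0.077,0,0,0],[-0.088,0.135,-0.077,0,0,0],[-0.088,0.165,-0.077,0,0,0],[-0.088,0.185,-0.077,0,0,0],[-0.088,0.197,-0.077,0,0,0],[-0.088,0.203,-0.077,0,0,0],[-0.088,0.205,-0.077,0,0,0],[-0.088,0.205,-0.077,0,0,0]]]'
python3 -c "
from h import *
to(.6245,.063,.009,-1.727);print(r.get_state()['contact_force'])"
```

```text
clock: 6.07
tool_pos: [0.6258, 0.065, 0.0105]
eef_rot: [-0.056, -0.705, 0.705, 0.055]
contact_force: [-1.1, -0.2, -0.4]
opening: 0.571
clock 6.1 open 50.3mm row [0.001 0.001 0.002] wy -0.0 dist 0.003 yaw now -1.728 q7 -1.84
[-1.0522348  -0.1688218  -0.43238008]
```

```bash
python3 -m handwheel '[[[0.001,0.002,0.002,0,0,0],[0.001,0.002,0.002,0,0,0],[0.001,0.002,0.002,0,0,0]]]'
python3 -m handwheel '[[[0,0,0,0,0,0],[0,0,0,0,0,0],[0,0,0,0,0,0],[0,-0.02,0,0,0,0],[0,-0.05,0,0,0,0],[0,-0.09,0,0,0,0],[0,-0.13,0,0,0,0],[0,-0.17,0,0,0,0],[0,-0.2,0,0,0,0],[0,-0.2,0,0,0,0]]]' 0.5
python3 - <<'E'
from h import *
s=snapshot("top");k=get_calibration("top")
to(.4245,-.2395,.20,-1.727+np.pi/2)
E
```

```text
clock: 6.32
tool_pos: [0.6256, 0.0644, 0.0094]
eef_rot: [0.057, 0.705, -0.705, -0.054]
contact_force: [0.7, 1.3, 5.4]
opening: 0.575
clock: 7.15
tool_pos: [0.6276, 0.0639, 0.2144]
eef_rot: [0.06, 0.706, -0.704, -0.051]
contact_force: [1.1, -0.0, -0.8]
opening: 0.75
clock 7.2 open 66.4mm row [0.152 0.01  0.331] wy 0.5 dist 0.364 yaw now -1.728 q7 -1.85
```

```bash
python3 -m handwheel '[[[0.016,0,0.034,0,-0.039,0],[0.032,0,0.068,0,-0.078,0],[0.048,0,0.102,0,-0.117,0],[0.064,0,0.136,0,-0.156,0],[0.08,0,0.17,0,-0.195,0],[0.096,0,0.204,0,-0.234,0],[0.112,0,0.238,0,-0.273,0],[0.128,0,0.272,0,-0.312,0],[0.14,0.01,0.3,0,-0.351,0],[0.148,0.01,0.322,0,-0.39,0],[0.152,0.01,0.331,0,-0.429,0],[0.152,0.01,0.331,0,-0.468,0]]]'
python3 - <<'E'
from h import *
look("w3",["loupe","cover"])
to(.4245,-.2395,.008,-1.727+np.pi/2)
E
```

```text
clock: 8.2
tool_pos: [0.4183, -0.2421, 0.196]
eef_rot: [-0.433, 0.561, -0.559, 0.431]
contact_force: [1.3, 0.7, 0.4]
opening: 0.753
loupe 0.6 [306. 188. 347. 225.] [ 0.42461521 -0.23500243] [ 0.5 -2.7 -0.5  2.6]
cover 0.96 [451. 136. 498. 180.] [ 0.56392141 -0.2268344 ] [-2.  -1.   1.9  1.1]
cover 0.92 [452. 233. 501. 279.] [ 0.55201263 -0.31928107] [ 0.7  0.9 -0.6 -1. ]
clock 8.3 open 66.0mm row [-0.     0.189  0.004] wy -0.033 dist 0.189 yaw now -0.26 q7 -0.27
```

```bash
python3 -m handwheel '[[[-0.001,0.04,0.004,0,-0.033,0],[-0.001,0.08,0.004,0,-0.033,0],[-0.001,0.12,0.004,0,-0.033,0],[-0.001,0.155,0.004,0,-0.033,0],[-0.001,0.178,0.004,0,-0.033,0],[-0.001,0.187,0.004,0,-0.033,0],[-0.001,0.19,0.004,0,-0.033,0],[-0.001,0.19,0.004,0,-0.033,0]]]'
python3 -m handwheel '[[[0,0,0,0,0,0],[0,0,0,0,0,0],[0,0,0,0,0,0],[0,0,0,0,0,0],[0,0,0,0,0,0],[0,0,0,0,0,0],[0,0,0,0,0,0]]]' -1 15
python3 -m handwheel '[[[0,-0.03,0,0,0,0],[0,-0.07,0,0,0,0],[0,-0.11,0,0,0,0],[0,-0.11,0,0,0,0],[0,-0.11,0,0,0,0]]]'
python3 -c "
from h import *
to(.542,.0075,.12,-1.727+np.pi/2)"
```

```text
clock: 9.02
tool_pos: [0.4264, -0.2389, 0.0076]
eef_rot: [-0.46, 0.537, -0.537, 0.46]
contact_force: [-0.3, 0.3, -0.0]
opening: 0.745
clock: 9.6
tool_pos: [0.4262, -0.2398, 0.0084]
eef_rot: [0.46, -0.537, 0.537, -0.46]
contact_force: [-0.9, 0.7, 6.8]
opening: 0.401
clock: 10.02
tool_pos: [0.4274, -0.2403, 0.1197]
eef_rot: [0.459, -0.536, 0.539, -0.461]
contact_force: [0.3, -0.4, -0.8]
opening: 0.399
clock 10.0 open 35.1mm row [-0.262 -0.     0.075] wy 0.001 dist 0.273 yaw now -0.154 q7 -0.32
```

```bash
python3 -m handwheel '[[[-0.035,0,0.01,0,0,0],[-0.07,0,0.02,0,0,0],[-0.11,0,0.03,0,0,0],[-0.15,0,0.042,0,0,0],[-0.19,0,0.054,0,0,0],[-0.225,0,0.065,0,0,0],[-0.25,0,0.072,0,0,0],[-0.26,0,0.075,0,0,0],[-0.262,0,0.075,0,0,0],[-0.262,0,0.075,0,0,0],[-0.262,0,0.075,0,0,0]]]'
python3 - <<'E'
from h import *
look("w4",["block","cushion","dish"],z0=dict(cushion=.003,dish=.003))
to(.542,.0075,.0114,-1.727+np.pi/2)
E
```

```text
clock: 10.93
tool_pos: [0.5388, 0.0051, 0.1169]
eef_rot: [0.461, -0.537, 0.537, -0.458]
contact_force: [-0.2, 0.2, 0.3]
opening: 0.4
block 0.72 [272.  74. 376. 178.]
dish 0.97 [399.  90. 483. 172.] [0.62781036 0.06364856] [-0.6 -1.1  0.6  1.3]
dish 0.53 [278. 245. 365. 332.] [ 0.5327778  -0.03441594] [ 7.8  6.4 -7.7 -7.2]
clock 11.1 open 35.5mm row [-0.002  0.106  0.002] wy 0.0 dist 0.106 yaw now -0.156 q7 -0.69
```

View pics/w4.png

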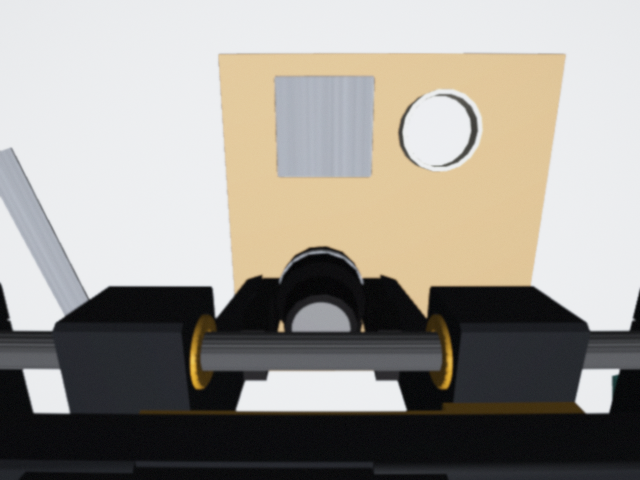

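The loupe is in the grip and upright. The dish stands on the mat behind the block at (440,130), and the block's top corners are at about (275,76), (373,76), (372,177) and (277,177).

```bash
python3 -c "
from h import *
P=ray([(275,76),(373,76),(372,177),(277,177)],get_calibration('wrist'),.031);print(P.mean(0))"
python3 -m handwheel '[[[-0.002,0.03,0.002,0,0,0],[-0.002,0.06,0.002,0,0,0],[-0.002,0.08,0.002,0,0,0],[-0.002,0.094,0.002,0,0,0],[-0.002,0.101,0.002,0,0,0],[-0.002,0.104,0.002,0,0,0],[-0.002,0.106,0.002,0,0,0],[-0.002,0.106,0.002,0,0,0]]]'
python3 -c "
from h import *
to(.542,.0075,.0114,-1.727+np.pi/2)"
```

```text
[0.55315754 0.07869009 0.031     ]
clock: 11.8
tool_pos: [0.5429, 0.0095, 0.0122]
eef_rot: [0.46, -0.537, 0.537, -0.46]
contact_force: [0.1, -0.2, -1.3]
opening: 0.404
clock 11.8 open 35.6mm row [ 0.002  0.001 -0.001] wy 0.001 dist 0.002 yaw now -0.154 q7 -0.78
```

```bash
python3 -m handwheel '[[[0,0.002,0,0,0,0],[0,0.002,0,0,0,0],[0,0.002,0,0,0,0]]]'
python3 -m handwheel '[[[0,0,0,0,0,0],[0,0,0,0,0,0],[0,0,0,0,0,0],[0,-0.03,0,0,0,0],[0,-0.07,0,0,0,0],[0,-0.11,0,0,0,0],[0,-0.15,0,0,0,0],[0,-0.17,0,0,0,0],[0,-0.17,0,0,0,0]]]' 0.4
python3 -c "
from h import *
to(.5715,.2397,.19)"
```

```text
clock: 12.05
tool_pos: [0.5434, 0.0096, 0.0112]
eef_rot: [0.46, -0.536, 0.537, -0.461]
contact_force: [-0.3, -0.4, 5.3]
opening: 0.398
clock: 12.8
tool_pos: [0.5455, 0.0101, 0.1845]
eef_rot: [0.457, -0.535, 0.539, -0.463]
contact_force: [0.6, 0.7, 1.2]
opening: 0.7
clock 12.8 open 61.6mm row [-0.231 -0.005 -0.009] wy 0.0 dist 0.231 yaw now -0.154 q7 -0.65
```

```bash
python3 -m handwheel '[[[-0.035,0,-0.002,0,0,0],[-0.07,0,-0.004,0,0,0],[-0.11,0,-0.006,0,0,0],[-0.15,0,-0.008,0,0,0],[-0.19,-0.005,-0.009,0,0,0],[-0.215,-0.005,-0.009,0,0,0],[-0.228,-0.005,-0.009,0,0,0],[-0.231,-0.005,-0.009,0,0,0],[-0.231,-0.005,-0.009,0,0,0],[-0.231,-0.005,-0.009,0,0,0]]]'
python3 - <<'E'
from h import *
im,k=look("w5",["case","holder","jar"])
cv2.imwrite("pics/w5c.png",cv2.resize(im[60:300,120:440,::-1],(800,600),interpolation=cv2.INTER_CUBIC))
to(.5715,.2397,.19)
E
```

```text
clock: 13.63
tool_pos: [0.569, 0.2362, 0.1839]
eef_rot: [0.461, -0.537, 0.538, -0.458]
contact_force: [0.9, -0.3, -1.1]
opening: 0.699
case 0.9 [305. 177. 355. 235.] [0.57841089 0.24399038] [ 1.2  4.9 -1.2 -5.1]
holder 0.58 [142. 204. 202. 259.] [0.43181679 0.24329525] [-0.3 -0.5  0.3  0.5]
jar 0.55 [142.  43. 209. 106.] [0.47683748 0.36573355] [-3.9 -1.1  4.6  1.6]
jar 0.52 [380. 372. 429. 399.] [0.62244223 0.0629735 ] [ -1.6 -20.8   1.4  20. ]
clock 13.8 open 61.6mm row [-0.003 -0.005  0.002] wy 0.0 dist 0.006 yaw now -0.156 q7 -0.94
```

View pics/w5c.png

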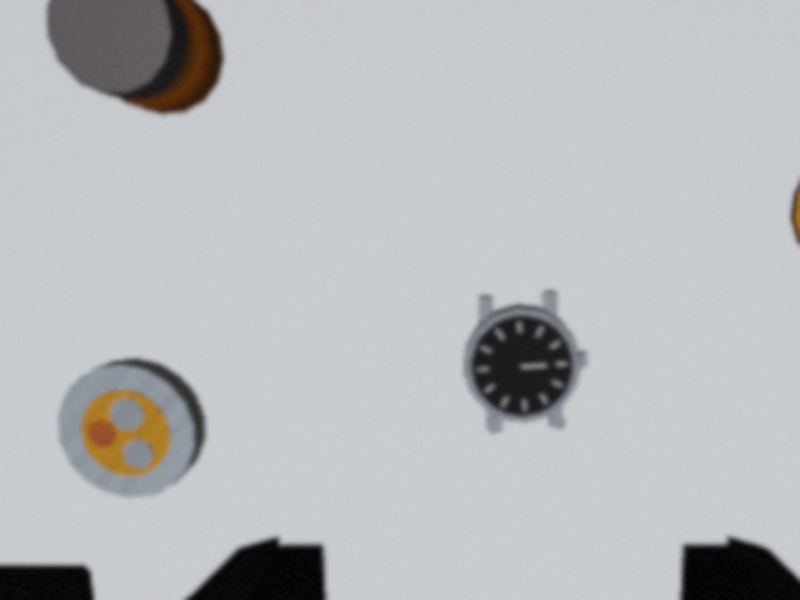

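The case is at crop (521,361), full frame (328,204). The crown points right and about 4° up, so the jaw direction is nearly along the case's x axis already. The holder is at crop (130,428).

```bash
python3 -c "
from h import *
p=ray((328.4,204.4),get_calibration('wrist'),.012);print(p)
print(ray([(327.5-0,0),(172,231)],get_calibration('wrist'),.014))
to(p[0],p[1],.004,-.09)"
```

```text
[0.57770414 0.24761878 0.012     ]
[[0.60113712 0.40623334 0.014     ]
 [0.43495453 0.24608578 0.014     ]]
clock 13.8 open 61.6mm row [-0.012  0.181  0.007] wy -0.021 dist 0.181 yaw now -0.156 q7 -0.94
```

The `ray` calls used a calibration taken after the arm had settled slightly, so I'll measure again with the arm at rest.

```bash
python3 - <<'E'
from h import *
im,k=look("w6",["case","holder"])
g=cv2.cvtColor(im,cv2.COLOR_RGB2GRAY)
m=(g<70).astype(np.uint8);n,l,st,c=cv2.connectedComponentsWithStats(m)
for i in range(1,n):
    if 200<st[i,4]<3000 and st[i,1]<260: print(st[i],c[i],ray(c[i],k,.012))
s=r.get_state();print(s["tool_pos"]);to(.5755,.2435,.004,-.09)
E
```

```text
case 0.84 [304. 179. 351. 238.] [0.57629515 0.24336093] [-0.3  5.4  0.3 -5.6]
case 0.28 [379. 369. 430. 401.] [0.62677961 0.04657398] [ 4.3 -4.8 -4.2  4.9]
holder 0.63 [140. 206. 201. 262.] [0.43031884 0.24221317] [ 0.3 -0.1 -0.3  0.1]
holder 0.25 [139.  42. 210. 110.] [0.46833142 0.37227248] [ 1.9  0.1 -2.  -0.2]
[ 316    0   74   49 2353] [351.19634509  21.35911602] [0.61746078 0.3891391  0.012     ]
[ 541    0   20  273 1892] [550.76427061 130.20348837] [0.77400123 0.28133879 0.012     ]
[ 555    0   24  277 2320] [566.46853448 131.84956897] [0.787414   0.27794876 0.012     ]
[ 565    0   29  282 2755] [578.87912886 134.13321234] [0.79807986 0.27444186 0.012     ]
[167  55  42  51 992] [192.5171371   84.52318548] [0.48259165 0.36337216 0.012     ]
[621 136  19 162 455] [631.37582418 216.49230769] [0.84772814 0.19413832 0.012     ]
[ 309  188   39   39 1033] [327.97579864 207.10164569] [0.57696633 0.24527807 0.012     ]
[0.5691088  0.23846357 0.18477156]
clock 14.0 open 62.2mm row [-0.006  0.181  0.006] wy -0.021 dist 0.181 yaw now -0.154 q7 -0.94
```

```bash
python3 -m handwheel '[[[-0.006,0.04,0.006,0,-0.021,0],[-0.006,0.07,0.006,0,-0.021,0],[-0.006,0.09,0.006,0,-0.021,0],[-0.006,0.09,0.006,0,-0.021,0],[-0.006,0.09,0.006,0,-0.021,0],[-0.006,0.09,0.006,0,-0.021,0]]]'
python3 - <<'E'
from h import *
im,k=look("w7",["case"])
g=cv2.cvtColor(im,cv2.COLOR_RGB2GRAY)
m=(g<70).astype(np.uint8);n,l,st,c=cv2.connectedComponentsWithStats(m)
for i in range(1,n):
    if 500<st[i,4]<8000 and .8<st[i,2]/st[i,3]<1.25: print(st[i],c[i],ray(c[i],k,.012))
print(r.get_state()["tool_pos"]);to(.5755,.2435,.004,-.09)
E
```

```text
clock: 14.48
tool_pos: [0.5766, 0.2449, 0.096]
eef_rot: [0.477, -0.521, 0.522, -0.478]
contact_force: [-0.2, 0.1, -1.1]
opening: 0.697
case 0.63 [289. 207. 355. 278.] [0.57742977 0.24513754] [ 1.   3.6 -1.  -3.8]
[  93   10   74   85 2886] [138.73735274  62.07137907] [0.48032815 0.36527699 0.012     ]
[ 295  219   53   52 1872] [320.8659188  244.51442308] [0.57678823 0.24524776 0.012     ]
[0.57697437 0.24503081 0.0966262 ]
clock 14.6 open 61.8mm row [ 0.002  0.093 -0.002] wy 0.001 dist 0.093 yaw now -0.088 q7 -0.94
```

```bash
python3 -m handwheel '[[[0,0.035,0,0,0,0],[0,0.065,0,0,0,0],[0,0.082,0,0,0,0],[0,0.09,0,0,0,0],[0,0.092,0,0,0,0],[0,0.092,0,0,0,0],[0,0.092,0,0,0,0]]]'
python3 -m handwheel '[[[0,0,0,0,0,0],[0,0,0,0,0,0],[0,0,0,0,0,0],[0,0,0,0,0,0],[0,0,0,0,0,0],[0,0,0,0,0,0],[0,0,0,0,0,0]]]' -1 20
python3 -m handwheel '[[[0,-0.03,0,0,0,0],[0,-0.07,0,0,0,0],[0,-0.11,0,0,0,0],[0,-0.13,0,0,0,0],[0,-0.13,0,0,0,0],[0,-0.13,0,0,0,0]]]'
python3 -c "
from h import *
to(.5315,-.059,.135)"
```

```text
clock: 15.17
tool_pos: [0.5769, 0.2451, 0.0044]
eef_rot: [0.477, -0.521, 0.522, -0.479]
contact_force: [-0.9, 0.2, 0.3]
opening: 0.7
clock: 15.75
tool_pos: [0.5764, 0.2445, 0.0035]
eef_rot: [0.477, -0.521, 0.522, -0.478]
contact_force: [-0.5, -0.6, 6.4]
opening: 0.467
clock: 16.25
tool_pos: [0.5762, 0.2445, 0.1336]
eef_rot: [0.477, -0.521, 0.522, -0.478]
contact_force: [-0.5, 0.2, -2.1]
opening: 0.469
clock 16.2 open 41.3mm row [ 0.306 -0.002 -0.018] wy 0.0 dist 0.307 yaw now -0.087 q7 -0.92
```

```bash
python3 -m handwheel '[[[0.035,0,-0.002,0,0,0],[0.07,0,-0.004,0,0,0],[0.11,0,-0.006,0,0,0],[0.15,0,-0.008,0,0,0],[0.19,0,-0.01,0,0,0],[0.23,0,-0.012,0,0,0],[0.27,0,-0.014,0,0,0],[0.31,0,-0.016,0,0,0],[0.35,0,-0.018,0,0,0],[0.372,0,-0.018,0,0,0],[0.376,0,-0.018,0,0,0],[0.376,0,-0.018,0,0,0]]]'
python3 -m handwheel '[[[0,0,0,0,0,0],[0,0,0,0,0,0],[0,0,0,0,0,0]]]'
python3 - <<'E'
from h import *
im,k=look("w8",["cushion","block","loupe","dish"],z0=dict(cushion=.003,loupe=.003,dish=.003))
g=cv2.cvtColor(im,cv2.COLOR_RGB2GRAY)
print(r.get_state()["tool_pos"]);np.savez("k8.npz",**k)
E
```

```text
clock: 17.25
tool_pos: [0.5233, -0.1308, 0.1309]
eef_rot: [-0.478, 0.523, -0.522, 0.476]
contact_force: [1.2, 0.7, -0.3]
opening: 0.466
clock: 17.5
tool_pos: [0.5253, -0.1263, 0.1325]
eef_rot: [-0.478, 0.521, -0.52, 0.479]
contact_force: [0.0, 0.5, -0.8]
opening: 0.467
cushion 0.68 [281.  98. 361. 179.] [ 0.53108119 -0.05935805] [-0.9 -1.7  0.9  1.9]
cushion 0.58 [223.   0. 568. 221.] [ 0.58667602 -0.04122135] [ 133.8   59.2 -124.3  -73.2]
loupe 0.5 [272. 244. 368. 335.] [ 0.52104336 -0.16890381] [ 24.   15.7 -24.  -15.5]
[ 0.52521949 -0.12793254  0.13279633]
```

View pics/w8.png

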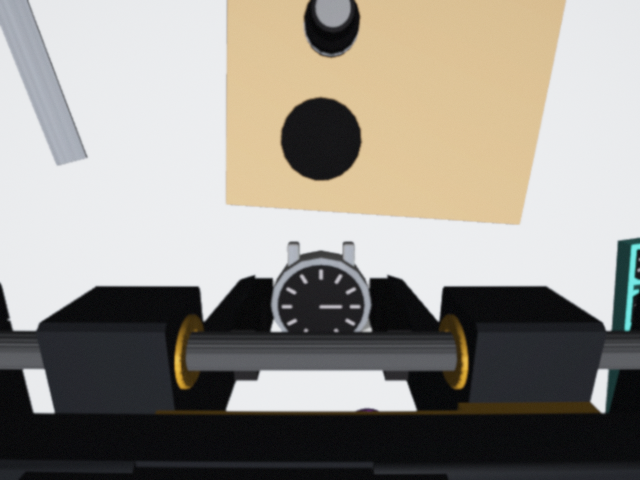

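The case is held level and face up, the loupe stands upright at (330,25), and the cushion at (321,139) gives (0.531, −0.059), which agrees with the top camera.

```bash
python3 -c "
from h import *
to(.531,-.0594,.0275)"
```

```text
clock 17.8 open 41.4mm row [-0.069  0.105 -0.   ] wy 0.0 dist 0.126 yaw now -0.086 q7 -0.44
```

```bash
python3 -m handwheel '[[[-0.03,0,0,0,0,0],[-0.055,0,0,0,0,0],[-0.069,0.01,0,0,0,0],[-0.069,0.04,0,0,0,0],[-0.069,0.07,0,0,0,0],[-0.069,0.088,0,0,0,0],[-0.069,0.098,0,0,0,0],[-0.069,0.103,0,0,0,0],[-0.069,0.105,0,0,0,0],[-0.069,0.105,0,0,0,0],[-0.069,0.105,0,0,0,0]]]'
python3 -c "
from h import *
to(.531,-.0594,.0265)"
```

```text
clock: 18.67
tool_pos: [0.5318, -0.06, 0.0286]
eef_rot: [0.477, -0.521, 0.522, -0.478]
contact_force: [0.6, 0.0, 0.1]
opening: 0.467
clock 18.7 open 41.1mm row [-0.     0.002 -0.001] wy 0.0 dist 0.002 yaw now -0.088 q7 -0.66
```

```bash
python3 -m handwheel '[[[0,0.002,-0.001,0,0,0],[0,0.002,-0.001,0,0,0],[0,0.002,-0.001,0,0,0]]]'
python3 -m handwheel '[[[0,0,0,0,0,0],[0,0,0,0,0,0],[0,0,0,0,0,0],[0,0,0,0,0,0],[0,-0.03,0,0,0,0],[0,-0.07,0,0,0,0],[0,-0.11,0,0,0,0],[0,-0.13,0,0,0,0],[0,-0.13,0,0,0,0]]]' 0.5
python3 -c "
from h import *
to(.4315,.242,.10)"
```

```text
clock: 18.92
tool_pos: [0.5308, -0.0599, 0.0265]
eef_rot: [0.477, -0.521, 0.522, -0.478]
contact_force: [1.2, 0.4, 3.3]
opening: 0.471
clock: 19.67
tool_pos: [0.5328, -0.0597, 0.16]
eef_rot: [0.475, -0.519, 0.523, -0.48]
contact_force: [0.7, 0.6, 0.5]
opening: 0.75
clock 19.7 open 66.0mm row [-0.292  0.059 -0.128] wy 0.0 dist 0.324 yaw now -0.088 q7 -0.54
```

```bash
python3 -m handwheel '[[[-0.035,0,-0.015,0,0,0],[-0.07,0,-0.03,0,0,0],[-0.105,0,-0.046,0,0,0],[-0.14,0,-0.061,0,0,0],[-0.175,0,-0.077,0,0,0],[-0.21,0,-0.092,0,0,0],[-0.245,0.01,-0.107,0,0,0],[-0.27,0.03,-0.12,0,0,0],[-0.288,0.05,-0.128,0,0,0],[-0.292,0.059,-0.128,0,0,0],[-0.292,0.059,-0.128,0,0,0],[-0.292,0.059,-0.128,0,0,0]]]'
python3 -m handwheel '[[[0,0,0,0,0,0],[0,0,0,0,0,0]]]'
python3 - <<'E'
from h import *
look("w9",["holder"]);print(r.get_state()["tool_pos"])
to(.4315,.242,.005)
E
```

```text
clock: 20.67
tool_pos: [0.4281, 0.2405, 0.0961]
eef_rot: [0.478, -0.521, 0.522, -0.476]
contact_force: [0.1, -1.4, 0.4]
opening: 0.751
clock: 20.83
tool_pos: [0.4292, 0.2404, 0.0974]
eef_rot: [0.477, -0.522, 0.523, -0.477]
contact_force: [-0.1, 1.2, 0.8]
opening: 0.751
holder 0.77 [286. 202. 360. 276.] [0.43106126 0.24265992] [-1.2 -1.7  1.2  1.8]
[0.42902769 0.24104408 0.09740574]
clock 20.9 open 66.2mm row [-0.001  0.092  0.002] wy 0.0 dist 0.092 yaw now -0.09 q7 -1.18
```

```bash
python3 -m handwheel '[[[-0.001,0.035,0.002,0,0,0],[-0.001,0.065,0.002,0,0,0],[-0.001,0.082,0.002,0,0,0],[-0.001,0.09,0.002,0,0,0],[-0.001,0.093,0.002,0,0,0],[-0.001,0.093,0.002,0,0,0],[-0.001,0.093,0.002,0,0,0]]]'
python3 -m handwheel '[[[0,0,0,0,0,0],[0,0,0,0,0,0],[0,0,0,0,0,0],[0,0,0,0,0,0],[0,0,0,0,0,0],[0,0,0,0,0,0],[0,0,0,0,0,0]]]' -1 20
python3 -m handwheel '[[[0,-0.03,0,0,0,0],[0,-0.07,0,0,0,0],[0,-0.11,0,0,0,0],[0,-0.13,0,0,0,0],[0,-0.13,0,0,0,0],[0,-0.13,0,0,0,0]]]'
python3 -c "
from h import *
to(.5525,.0768,.135)
to(.5525,.0,.135)"
```

```text
clock: 21.52
tool_pos: [0.4307, 0.2432, 0.0046]
eef_rot: [0.477, -0.521, 0.522, -0.478]
contact_force: [0.2, 0.3, 0.2]
opening: 0.751
clock: 22.1
tool_pos: [0.4308, 0.2433, 0.0045]
eef_rot: [0.477, -0.521, 0.522, -0.478]
contact_force: [-0.3, 0.7, 6.9]
opening: 0.555
clock: 22.6
tool_pos: [0.4307, 0.2431, 0.1346]
eef_rot: [0.477, -0.521, 0.522, -0.478]
contact_force: [0.6, -0.2, -1.4]
opening: 0.557
clock 22.6 open 49.0mm row [ 0.155 -0.     0.136] wy 0.0 dist 0.206 yaw now -0.088 q7 -1.16
clock 22.6 open 49.0mm row [ 0.231 -0.     0.143] wy 0.0 dist 0.272 yaw now -0.088 q7 -1.16
```

```bash
python3 -m handwheel '[[[0.03,0,0.018,0,0,0],[0.06,0,0.037,0,0,0],[0.09,0,0.055,0,0,0],[0.12,0,0.074,0,0,0],[0.15,0,0.093,0,0,0],[0.18,0,0.111,0,0,0],[0.205,0,0.127,0,0,0],[0.224,0,0.139,0,0,0],[0.231,0,0.143,0,0,0],[0.231,0,0.143,0,0,0],[0.231,0,0.143,0,0,0],[0.231,0,0.143,0,0,0]]]'
python3 -m handwheel '[[[0,0,0,0,0,0],[0,0,0,0,0,0]]]'
cat >> h.py <<'E'
def fitblock(b,k,yaw=-.156):
    c,s=np.cos(yaw),np.sin(yaw);S=.03*np.array([(1,1),(1,-1),(-1,-1),(-1,1)])@np.array([[c,s],[-s,c]])
    def bb(x):
        u=proj(np.vstack([np.c_[x+S,np.full(4,z)] for z in (.003,.031)]),k);return np.r_[u.min(0),u.max(0)]
    o=least_squares(lambda x:bb(x)-b,ray([(b[0]+b[2])/2,(b[1]+b[3])/2],k,.02)[:2]);return o.x,np.round(o.fun,1)
E
python3 - <<'E'
from h import *
im,k=look("w10",["dish"],z0=dict(dish=.003));print(r.get_state()["tool_pos"])
for d in boxes_of("block","wrist")[:2]: print(np.round(d["bbox"]),d["confidence"],fitblock(d["bbox"],k))
kt=get_calibration("top");snapshot("top")
for d in boxes_of("block","top")[:2]: print(np.round(d["bbox"]),d["confidence"],fitblock(d["bbox"],kt))
to(.5525,.0768,.037)
E
```

```text
clock: 23.6
tool_pos: [0.5513, 0.0031, 0.1332]
eef_rot: [-0.479, 0.521, -0.52, 0.479]
contact_force: [-0.3, 0.6, -1.1]
opening: 0.559
clock: 23.77
tool_pos: [0.5519, 0.0024, 0.1338]
eef_rot: [-0.478, 0.521, -0.52, 0.479]
contact_force: [0.1, 0.8, -0.6]
opening: 0.561
dish 0.72 [382.  99. 460. 178.] [0.62803816 0.06356234] [-0.1  0.6  0.1 -0.7]
[0.55218994 0.00158241 0.13383952]
[262.  77. 362. 179.] 0.98 (array([0.5515288 , 0.07629924]), array([ 1.5,  0.6, -1.4, -0.8]))
[238. 192. 348. 295.] 0.22 (array([0.58365862, 0.00253565]), array([ 39.9,  36.3, -40.9, -35.9]))
clock 24.0 open 49.1mm row [-0.076  0.097 -0.007] wy 0.0 dist 0.123 yaw now -0.087 q7 -0.67
```

View pics/w10.png

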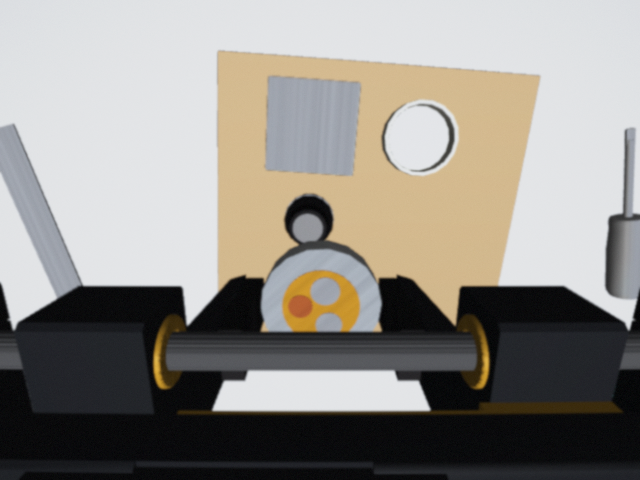

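Block, loupe and dish are in place, and the holder is held level. The block now fits at (0.552, 0.0763).

```bash
python3 -m handwheel '[[[-0.03,0,-0.003,0,0,0],[-0.06,0,-0.006,0,0,0],[-0.076,0.01,-0.007,0,0,0],[-0.076,0.04,-0.007,0,0,0],[-0.076,0.065,-0.007,0,0,0],[-0.076,0.083,-0.007,0,0,0],[-0.076,0.092,-0.007,0,0,0],[-0.076,0.096,-0.007,0,0,0],[-0.076,0.096,-0.007,0,0,0],[-0.076,0.096,-0.007,0,0,0]]]'
python3 -c "
from h import *
to(.552,.0763,.0355)"
```

```text
clock: 24.85
tool_pos: [0.5527, 0.0769, 0.0384]
eef_rot: [0.477, -0.521, 0.522, -0.478]
contact_force: [0.6, -0.3, -0.6]
opening: 0.556
clock 24.9 open 48.9mm row [ 0.001  0.003 -0.001] wy 0.0 dist 0.003 yaw now -0.088 q7 -0.87
```

```bash
python3 -m handwheel '[[[0.001,0.003,-0.001,0,0,0],[0.001,0.003,-0.001,0,0,0],[0.001,0.003,-0.001,0,0,0]]]'
python3 -m handwheel '[[[0,0,0,0,0,0],[0,0,0,0,0,0],[0,0,0,0,0,0],[0,0,0,0,0,0],[0,-0.03,0,0,0,0],[0,-0.07,0,0,0,0],[0,-0.1,0,0,0,0],[0,-0.1,0,0,0,0],[0,-0.1,0,0,0,0]]]' 0.45
python3 -c "
from h import *
to(.562,-.228,.12)"
```

```text
clock: 25.1
tool_pos: [0.5519, 0.0761, 0.0356]
eef_rot: [0.477, -0.521, 0.522, -0.478]
contact_force: [1.7, -0.0, 3.2]
opening: 0.559
clock: 25.85
tool_pos: [0.552, 0.076, 0.1362]
eef_rot: [0.477, -0.521, 0.522, -0.479]
contact_force: [-0.3, 0.2, -0.6]
opening: 0.726
clock 25.9 open 63.9mm row [0.302 0.016 0.037] wy 0.0 dist 0.305 yaw now -0.088 q7 -0.79
```

```bash
python3 -m handwheel '[[[0.035,0,0.004,0,0,0],[0.07,0,0.008,0,0,0],[0.11,0,0.013,0,0,0],[0.15,0,0.018,0,0,0],[0.19,0,0.023,0,0,0],[0.23,0,0.028,0,0,0],[0.265,0.01,0.033,0,0,0],[0.29,0.016,0.037,0,0,0],[0.302,0.016,0.037,0,0,0],[0.302,0.016,0.037,0,0,0],[0.302,0.016,0.037,0,0,0]]]'
python3 -m handwheel '[[[0,0,0,0,0,0],[0,0,0,0,0,0],[0,0,0,0,0,0]]]'
python3 - <<'E'
from h import *
look("w11",["cover","case"],z0=dict(case=.023));print(r.get_state()["tool_pos"])
to(.562,-.228,.005)
E
```

```text
clock: 26.77
tool_pos: [0.5611, -0.2266, 0.118]
eef_rot: [-0.478, 0.522, -0.52, 0.478]
contact_force: [-0.5, 0.7, 0.2]
opening: 0.728
clock: 27.02
tool_pos: [0.5621, -0.2257, 0.1192]
eef_rot: [-0.478, 0.521, -0.52, 0.479]
contact_force: [0.3, 0.4, 0.1]
opening: 0.726
cover 0.71 [293. 320. 336. 374.] [ 0.5497127 -0.3170815] [-4.1 -0.5  4.1  0.7]
cover 0.67 [293. 208. 350. 263.] [ 0.56242209 -0.22624901] [ 0.2 -1.8 -0.2  1.8]
cover 0.16 [141.   0. 498.  93.] [ 0.57179652 -0.09938333] [ 146.3    5.7 -146.4  -12.7]
case 0.6 [220.   1. 268.  18.] [ 0.52998633 -0.08443474] [-14.1 -32.1  14.8  37.6]
[ 0.56183603 -0.2272354   0.1190451 ]
clock 27.2 open 63.9mm row [0.001 0.114 0.   ] wy 0.0 dist 0.114 yaw now -0.086 q7 -0.28
```

View pics/w11.png

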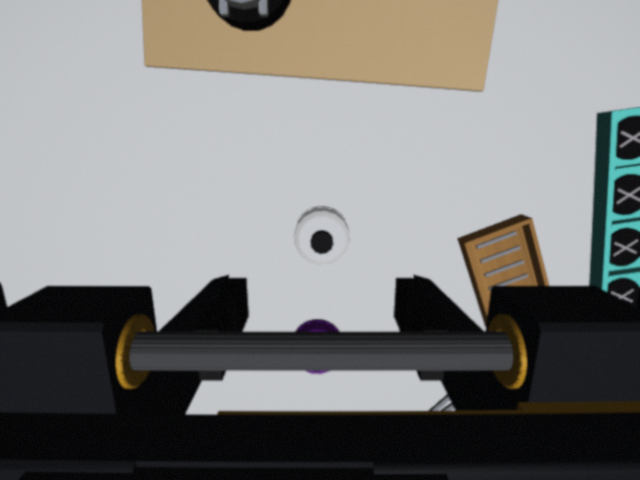

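The white cover is centred between the fingers at (321,236); the purple one is behind the hand at (317,347). I'll pick up the white one.

```bash
python3 -m handwheel '[[[0,0.035,0,0,0,0],[0,0.075,0,0,0,0],[0,0.1,0,0,0,0],[0,0.11,0,0,0,0],[0,0.114,0,0,0,0],[0,0.114,0,0,0,0],[0,0.114,0,0,0,0]]]'
python3 -m handwheel '[[[0,0,0,0,0,0],[0,0,0,0,0,0],[0,0,0,0,0,0],[0,0,0,0,0,0],[0,0,0,0,0,0],[0,0,0,0,0,0],[0,0,0,0,0,0]]]' -1 15
python3 -m handwheel '[[[0,-0.03,0,0,0,0],[0,-0.07,0,0,0,0],[0,-0.11,0,0,0,0],[0,-0.13,0,0,0,0],[0,-0.13,0,0,0,0],[0,-0.13,0,0,0,0]]]'
python3 -c "
from h import *
to(.5525,.002,.145)"
```

```text
clock: 27.75
tool_pos: [0.5628, -0.2283, 0.0061]
eef_rot: [0.477, -0.521, 0.522, -0.478]
contact_force: [0.5, 0.2, -0.5]
opening: 0.73
clock: 28.33
tool_pos: [0.562, -0.2284, 0.0055]
eef_rot: [0.478, -0.521, 0.522, -0.478]
contact_force: [-1.6, -0.2, 7.1]
opening: 0.442
clock: 28.83
tool_pos: [0.562, -0.2285, 0.1357]
eef_rot: [0.477, -0.521, 0.522, -0.478]
contact_force: [1.2, 0.1, -0.5]
opening: 0.445
clock 28.8 open 39.2mm row [-0.229 -0.01  -0.03 ] wy 0.0 dist 0.231 yaw now -0.088 q7 -0.27
```

```bash
python3 -m handwheel '[[[-0.035,0,-0.005,0,0,0],[-0.07,0,-0.01,0,0,0],[-0.11,0,-0.015,0,0,0],[-0.15,-0.01,-0.02,0,0,0],[-0.185,-0.01,-0.025,0,0,0],[-0.21,-0.01,-0.028,0,0,0],[-0.225,-0.01,-0.03,0,0,0],[-0.229,-0.01,-0.03,0,0,0],[-0.229,-0.01,-0.03,0,0,0],[-0.229,-0.01,-0.03,0,0,0],[-0.229,-0.01,-0.03,0,0,0]]]'
python3 - <<'E'
from h import *
im,k=look("w12",["holder","dish","jar"],z0=dict(holder=.031,dish=.003));print(r.get_state()["tool_pos"])
to(.5525,.0765,.0515)
E
```

```text
clock: 29.75
tool_pos: [0.5513, 0.0001, 0.1439]
eef_rot: [0.478, -0.522, 0.522, -0.476]
contact_force: [-0.2, -0.6, 0.1]
opening: 0.439
holder 0.77 [274.  85. 349. 164.] [0.55197449 0.07622406] [-1.5 -0.8  1.5  1. ]
dish 0.71 [379.  96. 454. 172.] [0.62705988 0.06408615] [-0.6  0.7  0.5 -0.8]
[0.55162985 0.00123511 0.14455774]
clock 29.9 open 38.9mm row [-0.075  0.093 -0.006] wy 0.0 dist 0.12 yaw now -0.089 q7 -0.67
```

View pics/w12.png

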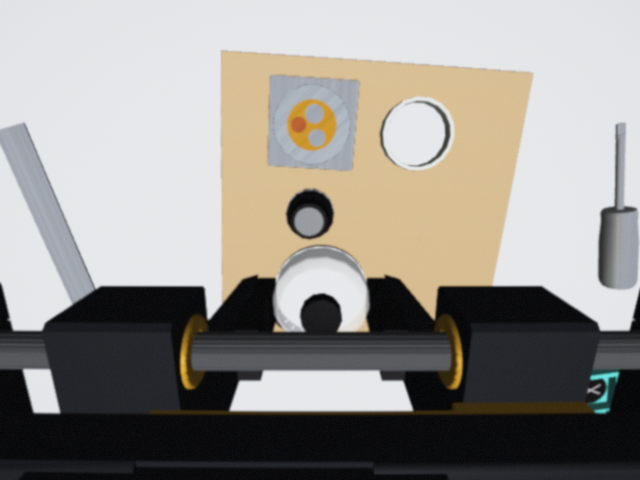

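The holder is centred on the block at (312,124), fitted at (0.552, 0.0762), and the cover is held upright. Lowering it now.

```bash
python3 -m handwheel '[[[-0.03,0,-0.003,0,0,0],[-0.06,0,-0.006,0,0,0],[-0.075,0.01,-0.006,0,0,0],[-0.075,0.04,-0.006,0,0,0],[-0.075,0.065,-0.006,0,0,0],[-0.075,0.08,-0.006,0,0,0],[-0.075,0.088,-0.006,0,0,0],[-0.075,0.091,-0.006,0,0,0],[-0.075,0.091,-0.006,0,0,0],[-0.075,0.091,-0.006,0,0,0]]]'
python3 -c "
from h import *
to(.552,.0764,.0505)"
```

```text
clock: 30.78
tool_pos: [0.5528, 0.0778, 0.0545]
eef_rot: [0.477, -0.521, 0.522, -0.478]
contact_force: [-0.1, -0.3, -0.2]
opening: 0.444
clock 30.8 open 39.1mm row [ 0.001  0.004 -0.001] wy 0.0 dist 0.004 yaw now -0.088 q7 -0.87
```

```bash
python3 -m handwheel '[[[0.001,0.002,-0.001,0,0,0],[0.001,0.004,-0.001,0,0,0],[0.001,0.004,-0.001,0,0,0],[0.001,0.004,-0.001,0,0,0]]]'
python3 -m handwheel '[[[0,0,0,0,0,0],[0,0,0,0,0,0],[0,0,0,0,0,0],[0,0,0,0,0,0],[0,-0.03,0,0,0,0],[0,-0.07,0,0,0,0],[0,-0.11,0,0,0,0],[0,-0.15,0,0,0,0],[0.035,-0.15,0,0,0,0],[0.07,-0.15,0,0,0,0],[0.105,-0.15,0,0,0,0],[0.14,-0.15,0,0,0,0]]]' 0.3
python3 -m handwheel '[[[0.02,0,0,0,0,0],[0.04,0,0,0,0,0],[0.04,0,0,0,0,0],[0.04,0,0,0,0,0],[0.04,0,0,0,0,0]]]'
python3 - <<'E'
from h import *
im,k=look("w13",["holder","cover","case","loupe","dish","cushion"],z0=dict(holder=.031,cover=.045,case=.023,loupe=.003,dish=.003,cushion=.003))
for d in boxes_of("block","wrist")[:1]: print("block",fitblock(d["bbox"],k))
E
```

```text
clock: 31.12
tool_pos: [0.5516, 0.0767, 0.0505]
eef_rot: [0.477, -0.521, 0.522, -0.478]
contact_force: [-0.1, -0.6, 5.3]
opening: 0.443
clock: 32.12
tool_pos: [0.5385, -0.064, 0.2]
eef_rot: [0.478, -0.521, 0.521, -0.478]
contact_force: [-0.2, -0.3, 0.1]
opening: 0.649
clock: 32.53
tool_pos: [0.5356, -0.1008, 0.1997]
eef_rot: [-0.478, 0.521, -0.521, 0.478]
contact_force: [0.1, -0.3, -0.1]
opening: 0.649
holder 0.56 [291.   1. 352.  28.] [0.54962206 0.05615583] [ -2.8 -24.2   2.9  27.7]
cover 0.74 [333. 384. 372. 413.] [ 0.55060502 -0.27149467] [-2.1 -9.4  2.   9.3]
cover 0.65 [302.   1. 343.   8.] [0.55036975 0.05770087] [ -7.7 -29.1   7.8  33.4]
case 0.78 [287. 142. 339. 203.] [ 0.5323785 -0.0599653] [ 1.3  5.5 -1.3 -5.7]
case 0.73 [281. 138. 343. 201.] [ 0.53184661 -0.05740521] [ 6.5  5.8 -6.5 -6.2]
loupe 0.84 [298.  58. 345. 105.] [0.54623941 0.01333552] [ 1.9 -1.3 -1.9  1.4]
loupe 0.55 [305.   0. 339.   8.] [0.55147678 0.06873507] [ -5.8 -24.5   5.8  30.1]
dish 0.74 [386.   0. 450.  47.] [0.62937991 0.05142664] [ -1.5 -13.2   1.4  15.1]
cushion 0.59 [283. 137. 342. 204.] [ 0.5317911  -0.05954041] [-2.2  1.2  2.2 -1.3]
block (array([0.54797346, 0.05442966]), array([ -1.8, -23. ,   1.6,  28. ]))
```

View pics/w13.png

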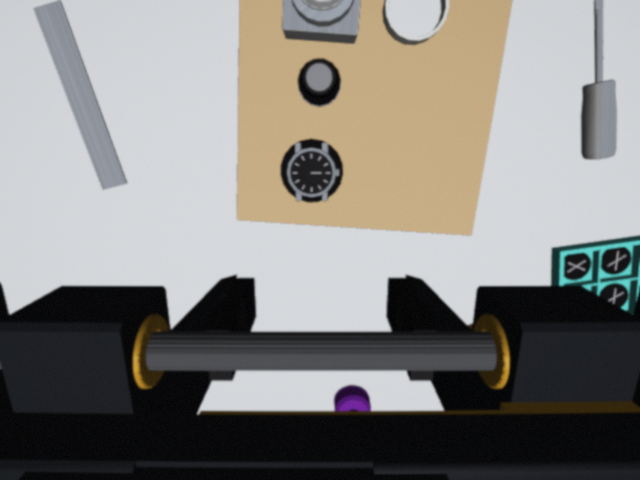

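The case is centred on the cushion at (312,171) and the loupe is upright at (319,80). The stack is cut off at the top edge, so I'll check it from the top camera.

```bash
python3 -m handwheel '[[[0.035,-0.01,0,0,0,0],[0.07,-0.02,0,0,0,0],[0.11,-0.03,0,0,0,0],[0.15,-0.03,0,0,0,0],[0.17,-0.03,0,0,0,0],[0.17,-0.03,0,0,0,0],[0.17,-0.03,0,0,0,0]]]'
python3 - <<'E'
from h import *
k=get_calibration("top");im=snapshot("top");k2=get_calibration("scene");im2=snapshot("scene")
z0=dict(holder=.031,cover=.045,case=.023,loupe=.003,dish=.003,cushion=.003)
for t in RING:
    for d in boxes_of(t,"top")[:3]: print(t,round(d["confidence"],2),*fitcyl(d["bbox"],k,RING[t],z0.get(t,0)))
for d in boxes_of("block","top")[:1]: print("block",fitblock(d["bbox"],k))
for t in ("loupe","dish","cover"):
    for d in boxes_of(t,"scene")[:3]: print("sc",t,round(d["confidence"],2),*fitcyl(d["bbox"],k2,RING[t],z0.get(t,0)))
print("screwdriver",boxes_of("screwdriver","top")[0]["bbox"])
a=cv2.resize(im[170:320,110:360],(800,480),interpolation=cv2.INTER_CUBIC)
cv2.imwrite("pics/fin.png",a[:,:,::-1])
b=cv2.resize(im2[190:350,240:480],(800,533),interpolation=cv2.INTER_CUBIC);cv2.imwrite("pics/fins.png",b[:,:,::-1])
E
```

```text
clock: 33.52
tool_pos: [0.5201, -0.2729, 0.2294]
eef_rot: [-0.477, 0.522, -0.522, 0.477]
contact_force: [-0.0, 0.4, -1.0]
opening: 0.65
holder 0.56 [0.54578326 0.06289404] [-5.2 -1.8  5.3  1.7]
cover 0.56 [0.55118253 0.07720294] [ 0.8  0.9 -0.8 -0.9]
cover 0.24 [0.53807034 0.00967933] [-0.4 -0.7  0.4  0.7]
loupe 0.78 [0.54393786 0.01324037] [-0.  -0.1  0.   0.1]
dish 0.93 [0.62916928 0.06295569] [-0.7 -2.6  0.7  2.6]
case 0.61 [ 0.52535462 -0.06094166] [ 3.  -0.1 -3.   0.1]
jar 0.62 [0.47436878 0.36418159] [-0.2 -1.6  0.2  1.7]
cushion 0.47 [ 0.52730815 -0.05771649] [ 1.5 -3.2 -1.5  3.2]
cushion 0.38 [0.54300612 0.01047356] [-5.2 -2.9  5.3  2.9]
block (array([0.55597706, 0.07417378]), array([-1.8,  1. ,  1.8, -1.1]))
sc loupe 0.65 [0.54656318 0.01487393] [-0.6  0.6  0.6 -0.6]
sc dish 0.84 [0.62651255 0.0566968 ] [-0.1  0.3  0.1 -0.3]
sc dish 0.68 [ 0.52959731 -0.43563376] [-1.2  1.4  1.2 -1.4]
sc dish 0.64 [ 0.4348505  -0.45941885] [-0.8 -1.8  0.8  1.7]
sc cover 0.53 [ 0.56868817 -0.29308089] [ 0.3 -0.1 -0.3  0.1]
screwdriver [261.2, 150.4, 317.6, 164.6]
```

View pics/fin.png

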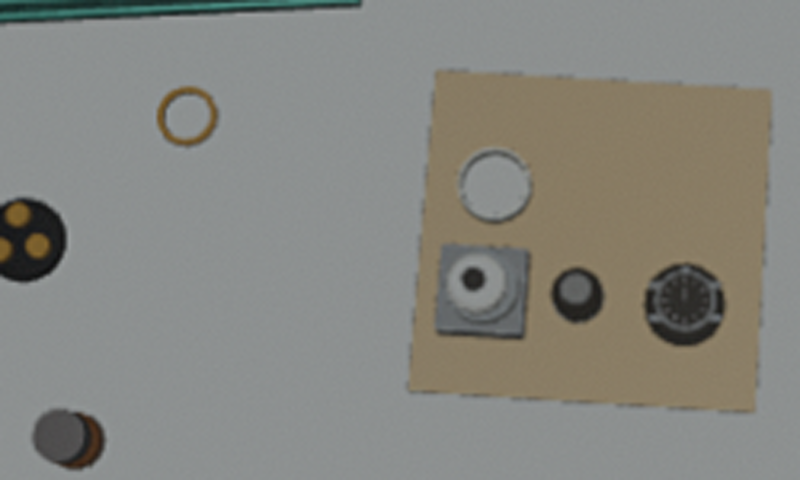

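View pics/fins.png

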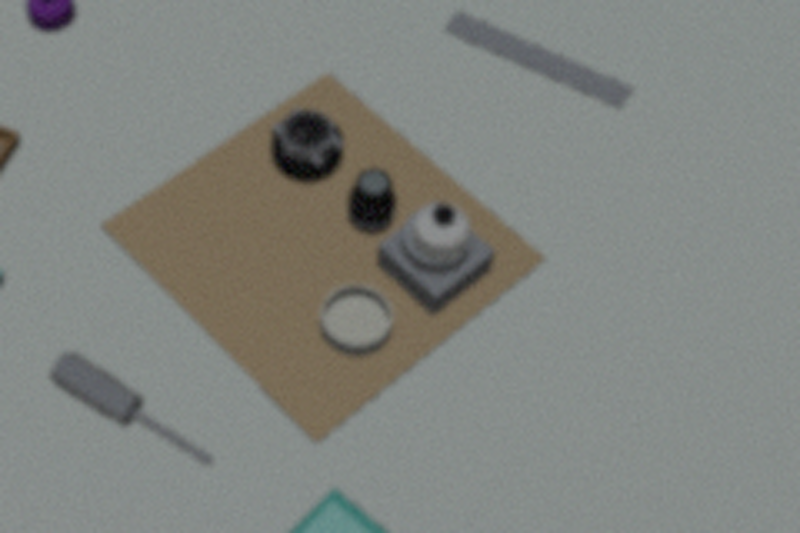

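Everything is in place: the cover is centred on the holder and block, the case on the cushion, and the dish behind the block. The loupe measures (0.5445, 0.0133), about 5 mm too close to the block. That leaves only about 6 mm of margin, so I'll regrip it and shift it.

```bash
python3 -c "
from h import *
to(.5440,.0130,.12)"
```

```text
clock 34.2 open 56.9mm row [-0.286  0.11  -0.001] wy 0.0 dist 0.306 yaw now -0.087 q7 -0.1
```

```bash
python3 -m handwheel '[[[-0.035,0,0,0,0,0],[-0.07,0,0,0,0,0],[-0.11,0,0,0,0,0],[-0.15,0,0,0,0,0],[-0.19,0,0,0,0,0],[-0.23,0,0,0,0,0],[-0.26,0.02,-0.001,0,0,0],[-0.28,0.05,-0.001,0,0,0],[-0.286,0.085,-0.001,0,0,0],[-0.286,0.105,-0.001,0,0,0],[-0.286,0.11,-0.001,0,0,0],[-0.286,0.11,-0.001,0,0,0]]]'
python3 -m handwheel '[[[0,0,0,0,0,0],[0,0,0,0,0,0],[0,0,0,0,0,0]]]'
python3 - <<'E'
from h import *
look("w14",["loupe"],z0=dict(loupe=.003));print(r.get_state()["tool_pos"])
to(.5440,.0130,.0125)
E
```

```text
clock: 35.22
tool_pos: [0.5436, 0.013, 0.1185]
eef_rot: [-0.479, 0.522, -0.521, 0.477]
contact_force: [-0.2, -0.7, 1.4]
opening: 0.65
clock: 35.47
tool_pos: [0.5456, 0.0129, 0.1212]
eef_rot: [0.477, -0.521, 0.522, -0.478]
contact_force: [-1.4, -0.6, 0.2]
opening: 0.652
loupe 0.93 [293. 210. 347. 264.] [0.54525141 0.01350106] [ 1.2 -2.4 -1.2  2.1]
[0.5452735  0.01290155 0.12084034]
clock 35.6 open 57.3mm row [ 0.     0.108 -0.002] wy 0.0 dist 0.108 yaw now -0.088 q7 -0.73
```

```bash
python3 -m handwheel '[[[0,0.035,0,0,0,0],[0,0.07,0,0,0,0],[0,0.095,0,0,0,0],[0,0.105,0,0,0,0],[0,0.108,0,0,0,0],[0,0.108,0,0,0,0],[0,0.108,0,0,0,0]]]'
python3 -m handwheel '[[[0,0,0,0,0,0],[0,0,0,0,0,0],[0,0,0,0,0,0],[0,0,0,0,0,0],[0,0,0,0,0,0],[0,0,0,0,0,0]]]' -1 12
python3 -m handwheel '[[[0,-0.005,0,0,0,0],[0,-0.005,0,0,0,0],[0.005,-0.005,-0.003,0,0,0],[0.005,-0.005,-0.003,0,0,0],[0.005,-0.002,-0.003,0,0,0],[0.005,0,-0.003,0,0,0],[0.005,0.001,-0.003,0,0,0],[0.005,0.001,-0.003,0,0,0]]]'
python3 -m handwheel '[[[0,0,0,0,0,0],[0,0,0,0,0,0],[0,0,0,0,0,0],[0,0,0,0,0,0],[0,-0.03,0,0,0,0],[0,-0.07,0,0,0,0],[0,-0.11,0,0,0,0],[0,-0.15,0,0,0,0],[0.035,-0.15,0,0,0,0],[0.07,-0.15,0,0,0,0],[0.105,-0.15,0,0,0,0],[0.14,-0.15,0,0,0,0]]]' 0.3
python3 -m handwheel '[[[0.04,0,0,0,0,0],[0.08,0,0,0,0,0],[0.12,0,0,0,0,0],[0.16,0,0,0,0,0],[0.18,0,0,0,0,0],[0.18,0,0,0,0,0],[0.18,0,0,0,0,0],[0.18,0,0,0,0,0]]]'
python3 - <<'E'
from h import *
k=get_calibration("top");im=snapshot("top");z0=dict(cover=.045,case=.023,loupe=.003,dish=.003)
for t in ("loupe","cover","dish","case","jar"):
    for d in boxes_of(t,"top")[:2]: print(t,round(d["confidence"],2),*fitcyl(d["bbox"],k,RING[t],z0.get(t,0)))
print("screwdriver",boxes_of("screwdriver","top")[0]["bbox"])
a=cv2.resize(im[180:310,225:375],(692,600),interpolation=cv2.INTER_CUBIC);cv2.imwrite("pics/fin2.png",a[:,:,::-1])
E
```

```text
clock: 36.15
tool_pos: [0.5455, 0.0134, 0.013]
eef_rot: [0.477, -0.521, 0.522, -0.478]
contact_force: [0.2, 0.1, 1.0]
opening: 0.647
clock: 36.65
tool_pos: [0.545, 0.0132, 0.0125]
eef_rot: [0.477, -0.521, 0.522, -0.478]
contact_force: [-0.4, -0.6, 6.2]
opening: 0.398
clock: 37.32
tool_pos: [0.5409, 0.0082, 0.0116]
eef_rot: [0.478, -0.521, 0.522, -0.477]
contact_force: [-2.7, -0.8, 12.1]
opening: 0.4
clock: 38.32
tool_pos: [0.5285, -0.1325, 0.1608]
eef_rot: [0.478, -0.521, 0.521, -0.478]
contact_force: [1.3, 0.1, 0.8]
opening: 0.651
clock: 38.98
tool_pos: [0.5135, -0.3085, 0.1606]
eef_rot: [-0.478, 0.521, -0.521, 0.479]
contact_force: [-0.6, 0.8, 0.6]
opening: 0.654
cover 0.86 [0.55027887 0.07789551] [-1.3 -0.   1.3  0. ]
cover 0.64 [ 0.54672012 -0.30942796] [-4.2 -0.   4.2 -0. ]
dish 0.64 [0.6245611  0.06654559] [-1.3 -0.3  1.3  0.2]
dish 0.45 [ 0.43943258 -0.44805468] [-5.5 -1.5  5.5  1.4]
case 0.69 [ 0.52770003 -0.06072968] [ 1.9 -0.  -1.9  0. ]
case 0.17 [0.55310186 0.06441013] [-4.8  0.8  4.8 -0.8]
jar 0.85 [0.47363364 0.36564872] [-0.8 -1.1  0.8  1.2]
screwdriver [280.0, 148.6, 317.4, 162.2]
```

View pics/fin2.png

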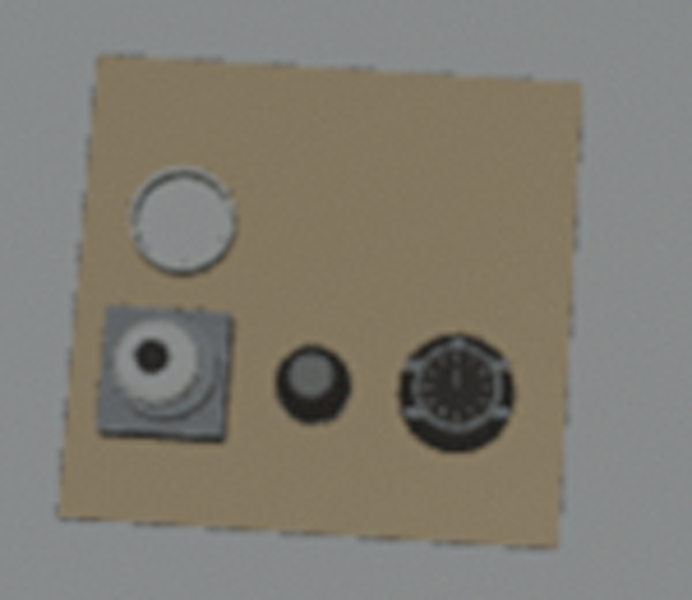

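The loupe at (312,383) now stands clear of the block and in line with the cushion. The stack, dish and case haven't moved, and the arm is clear of everything.

```bash
python3 -c "
from plant import job
print(job.finish_job())"
```

```text
the job is handed in; nothing more can be done
None
```

The mat is laid out as asked, and I handed the job in at about 39 s. All five things stand upright in their places and the gripper is clear. `finish_job` reports no verdict.

| Check | Last measurement |
|---|---|
| Holder on block | Within about 1 mm of centre |
| Cover on holder | Within about 3 mm of centre |
| Case on cushion | Within about 4 mm of centre, face up |
| Loupe | Let go within about 1 mm of the midpoint between block and cushion |
| Dish behind block | 72–77 mm from the block centre (60–83 mm allowed), 1–2 mm sideways |

- **Loupe:** it first stood about 5 mm too close to the block, so I gripped it again and moved it. The network missed it in the final picture. Its position is therefore the gripper's at release, and the last picture shows it standing in line.
- **Dish:** the gap to the block is about 16–21 mm rather than exactly 15 mm. I left it because regripping could have brought the gripper body against the cover's knob.
- **Camera agreement:** the top and wrist cameras differed by 2–6 mm on some things, within the limits set.
- **Jar and screwdriver:** the jar measured the same as at the start, within about 3 mm. The last screwdriver box came out shorter than before, with the same right end. The arm never went near it, so I take that as a detection error.

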